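# Knock a stuck die out of its holder

### The arm

A 6-joint arm with a two-finger parallel gripper is mounted at the origin on a cart in front of the work surface, level with it; the furniture and walls round the work are solid. World frame = base frame: x ahead of the robot, y to its left, z up, the work surface at z = 0. Lengths are in m, angles in degrees, forces in N, time in s.
With the tool pointing down it reaches from about 0.375 to 0.825 m from the base axis. Payload 5.5 kg.
Tool frame: the origin (TCP) lies midway between the tips of the shut fingers; the grasp point (between the pads) lies 19 mm behind it (env.hold_point_z is the distance from the TCP to the grasp point, in m); z points along the fingers, x is the direction in which the jaws open and shut, and the axes are right-handed (so a half turn about z gives the same grasp; the last joint's range is limited). The gripper opens to 85 mm and grips with 20 to 120 N. Pads are 22 mm wide; open, the fingers measure 114 mm over their backs; the gripper's body (76 mm by 85 mm) begins 54 mm behind the grasp point. The pads swing forward as they close: fully open they stand 13 mm farther back than shut.
Start: joints at [66.807, 17.962, -2.699, 69.339, 0, 90], TCP at [0.236, 0.552, 0.231] pointing down, gripper open.
Joint ranges: [-152.73, 152.73], [-39.44, 99.34], [-58.76, 71.6], [-118.89, 123.64], [-81.53, 83.1], [-180, 180]. Speed limits (degrees/s): [136.94, 136.94, 172.46, 180, 180, 180].

### API

Orientations are given as [roll, pitch, yaw] about the fixed x, y, z axes, in that order (R = Rz(yaw) Ry(pitch) Rx(roll)).
In Python, from cell import get_obs, read_camera, workorder, env gives the robot as it stands.
- The arm moves only by the shell command python3 -m inch 'ROWS' [FORCE]. ROWS is JSON, a list of rows, each a list of 7 numbers: the shift along the world's x, y, z in units of 30 mm (1.0 is 30 mm), then the turn, a rotation vector about the world's x, y, z in degrees, then the opening, from -1 (shut) to 1 (fully open). A call has 1 to 12 rows; each row shifts and turns the commanded pose from where the row before left it; what a row does not reach is not made up. A row lasts 1/8 s, in which the tool goes at most 62.5 mm and 10.7 degrees, less where a joint would pass 70% of its speed; a pose out of reach is approached as far as the arm can. A call is refused whole if a number of a shift passes 1 or a number of a turn 10.7, either way. A call with a gripper value outside its range is refused whole. The fingers move at their own pace and stop on an object; FORCE is the grip in N (left out, the last holds). Time passes only in rows, so rows that do not move let the fingers close. It gives the time, the measured TCP pose, the force and the opening at its end, in the units of the state.
- get_obs(): the state, without advancing time (a new reading comes with each control period).
- read_camera(name): name is "side" or "top"; returns a dict with "color" (384x512x3 uint8, red, green, blue), "intrinsics" (3x3 intrinsics, pixels), "D" ([k1, k2, p1, p2, k3] as OpenCV has them; the pictures are not rectified), "world_from_camera" (4x4, takes a point from camera to world coordinates). Camera axes: x right, y down, z forward; pixel columns grow to the right and rows downward; lengths in m; the calibration is good to about 2 mm. A picture is of the moment at which its call begins. There is no depth.
- workorder.sign_off(): hands the job in, once; it reports no verdict.
The state is a dict: "time": time; "joint_pos": joint angles; "joint_velocities": joint speeds; "joint_torque": joint torques, N m; "tool_pos": TCP position; "eef_rot": TCP orientation; "ft_force": force on the tool from outside, world axes, zero at the start; "moment": the same for the moment, N m; "opening": opening from 0.0 (shut) to 1.0 (fully open).
Only numpy, scipy, OpenCV 4.12 (cv2) and the standard library are available. Lean on these libraries where they do the work, as an engineer would, in place of code of your own. Each camera call takes 0.05 s, during which the arm holds its last target. There are 200 camera calls.

### The job

The die with the thin round nose is stuck in its pocket in the steel die holder. First lift the wooden block off the holder's landing and set it down on the bench upright, just as it stood; then take the drift, push that die from behind through the knock-out hole until it is fully out of its pocket, standing on the landing, and finally lay the drift flat on the bench. Do not touch the dies with the gripper, leave the die with the broad flat nose in its pocket, and do not disturb the other things.

Things in the scene. Friction and masses are not known exactly. Their poses are not given: they have to be found in the camera images.
- holder: Fixed die holder, foot 124 x 167 mm, 123 mm high. Origin on the bench under the pocket block, which spans x -58 to 58, y -31 to 31 mm. y runs from the landing (-y, at the robot's right) to the rear (+y, left); turned up to 0.25 rad. Two square pockets 34 x 34 mm, 50 mm deep, at x = -25 and +25 mm, floor at z = 69 mm, open at the mouth face y = -31 mm; rear wall behind them y 19 to 31 mm.
- landing (a point): Centre of the top of the landing: a flat plate without rims before the mouths, level with the pocket floors, z = 69 mm, holder x -58 to 58 mm, y -31 to -136 mm; axes as the holder's. Fixed near by: furnace at world x > 0.60, y -0.20 to 0.10; blue rolling mill at x 0.35 to 0.63, y < -0.26, 0.39 m high, its T-bar (z 0.47 to 0.50) turned roughly along x.
- hole_a (a point): Centre of the outer mouth of the round 21 mm knock-out hole behind the pocket at holder x = -25 mm (on the rear face y = 31 mm, z = 85 mm, axis along y, through the 12 mm rear wall). Axes as the holder's: a die is pushed along -y. A spring ball in the roof clamps the die: about 8 to 16 N slide it for the first 40 mm, about 4 N after that.
- hole_b (a point): The same for the pocket at holder x = +25 mm.
- die_round_center (a point): The die to push out: steel body 32 x 50 x 32 mm (x, y, z), thin round nose of 14 mm diameter sticking 24 mm out of the mouth along -y. Site: centre of the body without nose, axes as the holder's. It starts in either pocket, body flush with the mouth: point at holder y = -6, z = 85 mm; fully out beyond y = -56 mm. About 0.34 kg.
- die_flat_center (a point): The other die, in the other pocket: same body, broad flat nose 28 mm wide, 10 mm thick, 24 mm long. Site at the centre of its body. It must stay where it is.
- drift_grip (a point): Drift (push-out tool), 0.25 kg: dark wood handle 70 x 24 x 34 mm (x, y, z) with a steel rod of 12 mm diameter standing out 90 mm from its end along +x (its first 6 mm a brass collar of 18 mm). Site: handle's centre, z up. It lies on the bench left of the grey rolling mill, rod pointing away from the robot, point 17 mm up.
- drift_tip (a point): Centre of the end of the drift's rod, 125 mm from the handle's centre along x.
- wood_block_center (a point): Plain wooden block 34 x 66 x 40 mm (x, y, z), 0.07 kg. Site at its centre, z up. It stands on the landing in both dies' way, its 66 mm side roughly along the holder's y.
- jar: Bystander: small glass jar with dark cap, 34 mm diameter, 48 mm high; origin under its centre.
- brass_weight: Bystander: brass weight, 30 mm diameter, 36 mm high; origin under its centre.
- iron_fork: Bystander: three-legged iron casting 98 x 101 x 36 mm; origin under its centre.
- loupe: Bystander: black eye loupe, 29 mm diameter, 24 mm high; origin under its centre. Fixed, not listed: grey rolling mill at x 0.41 to 0.68, y 0.19 to 0.28, 0.30 m high (260 mm T-bar on it about x 0.55, y 0.24, roughly along x, z 0.37 to 0.40; its crank hangs at x 0.31 to 0.33, below z 0.13). The bench begins at x = 0.35; the strip x 0.35 to 0.42 in front of this mill is free bench top.

How it is judged:
By the outcome, as a careful person would: the job done as asked, in the order asked, and still so for the second after the job is handed in, with the robot touching nothing.
It also fails if it takes over 72 s, if anything falls off the work surface, if the arm or the gripper's body presses on something with over 40 N, if the wrist force passes 120 N, or if a joint passes its speed limit or range.

## Working session

There is one attempt and no reset: what is moved stays moved. The work goes in short steps, Python scripts to look and compute and a shell command to move; the robot and the scene stay as the last step left them, time stands still between calls to the robot, and variables do not carry over. Pictures are saved under pics/ and viewed, about 8 in all and at most 12, crops included, and the job is handed in when it is done.

```bash
ls; mkdir -p pics
cat > h.py <<'E'
import numpy as np, cv2
from cell import get_obs, read_camera, workorder, env
def snap(n,f):
    c=read_camera(n); np.savez('pics/'+f+'.npz',**{k:np.array(v) for k,v in c.items()})
    cv2.imwrite('pics/'+f+'.png',c['color'][:,:,::-1]); return c
def load(f): return np.load('pics/'+f+'.npz')
def ray(c,uv):
    p=cv2.undistortPoints(np.array([[uv]],float),c['intrinsics'],c['D'])[0,0]
    T=c['world_from_camera']; return T[:3,3],T[:3,:3]@np.array([p[0],p[1],1])
def onz(c,uv,z):
    o,d=ray(c,uv); return o+d*(z-o[2])/d[2]
def proj(c,P):
    T=np.linalg.inv(c['world_from_camera']); 
    return cv2.projectPoints(np.array(P,float).reshape(-1,3),cv2.Rodrigues(T[:3,:3])[0],T[:3,3],c['intrinsics'],c['D'])[0][:,0]
E
python3 - <<'E'
from h import *
for n in('top','side'):
    c=snap(n,n+'0'); print(np.round(c['world_from_camera'],3),c['intrinsics'])
    im=cv2.imread(f'pics/{n}0.png'); cv2.imwrite(f'pics/{n}0b.png',cv2.resize(im,(800,600),interpolation=cv2.INTER_CUBIC))
print(get_obs())
E
```

```text
pics
[[-0.023 -0.993  0.112  0.421]
 [-1.     0.021 -0.014  0.194]
 [ 0.011 -0.113 -0.994  1.388]
 [ 0.     0.     0.     1.   ]] [[436.41536687   0.         255.75028827]
 [  0.         436.41536687 190.79958967]
 [  0.           0.           1.        ]]
[[-0.967 -0.167  0.193  0.327]
 [-0.255  0.617 -0.744  1.1  ]
 [ 0.005 -0.769 -0.64   0.89 ]
 [ 0.     0.     0.     1.   ]] [[409.93138485   0.         261.14405961]
 [  0.         409.93138485 186.46393131]
 [  0.           0.           1.        ]]
{'time': 0.1, 'joint_pos': array([ 6.68063772e+01,  1.80007989e+01, -2.74691428e+00,  6.93390331e+01,
        1.39897931e-03,  9.00021183e+01]), 'joint_velocities': array([ 0.00366733, -0.128823  ,  0.0780066 ,  0.11519974, -0.00713145,
        0.07946091]), 'joint_torque': array([-6.04730740e-04, -5.40767992e+01,  3.40541375e+01,  1.11755173e-02,
       -5.55278200e-05,  8.62391715e-06]), 'tool_pos': array([0.23609969, 0.55105173, 0.230526  ]), 'eef_rot': array([-1.79998604e+02,  8.67463110e-02,  6.68042589e+01]), 'ft_force': array([-0.52079228,  0.1814425 ,  0.64402439]), 'moment': array([ 0.00926772,  0.0218121 , -0.01499139]), 'opening': 1.0005811498669988}
```

View pics/top0b.png

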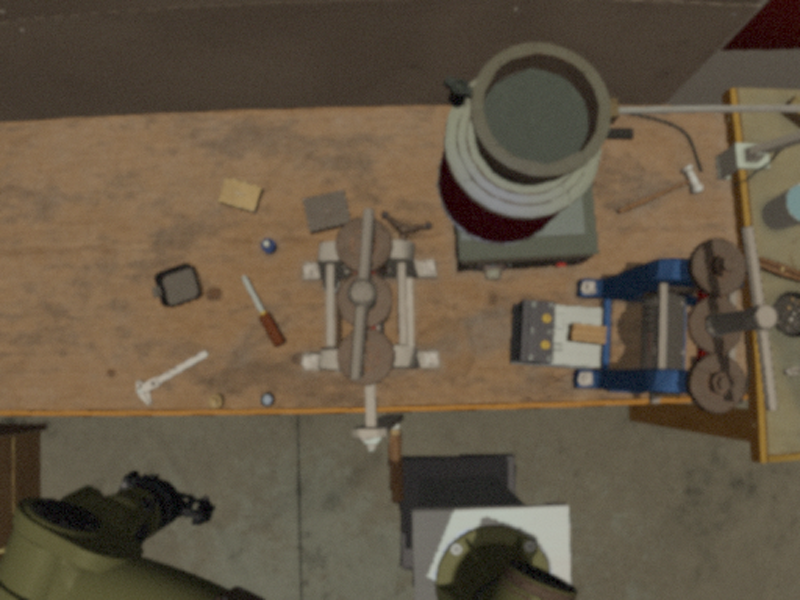

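View pics/side0b.png

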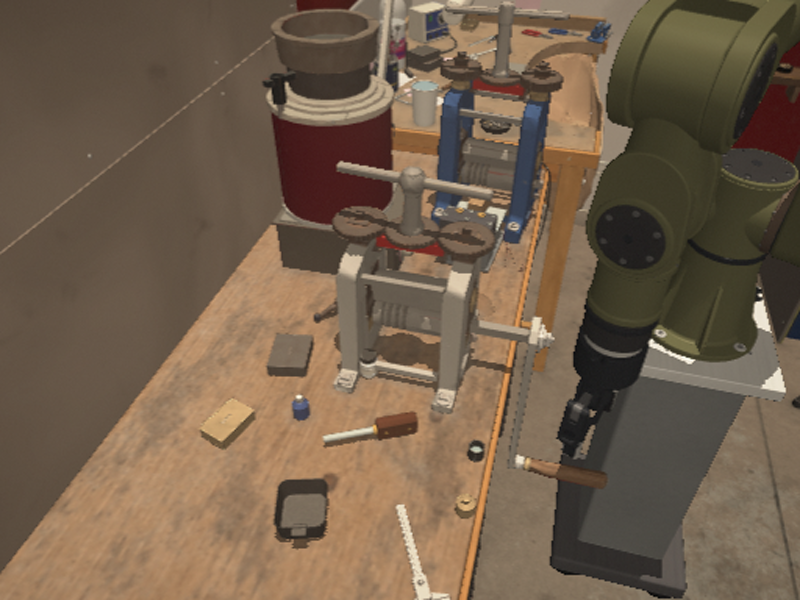

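Top (800×600 view): drift handle at (272,330), rod tip (247,277). Holder pocket block is at (535,333), with the landing to its right and the wood block at (588,333). In the side view the holder is mostly behind the grey mill, and the drift handle is at (397,425). I'll crop both areas closer.

Run:
```python
from h import *
im=cv2.imread('pics/top0.png')
a=cv2.resize(im[180:250,320:400],(640,560)[:2],interpolation=cv2.INTER_CUBIC)
b=cv2.resize(im[165:235,145:193],(160*3//2*1,350),interpolation=cv2.INTER_CUBIC)  # 5x
o=np.zeros((560,640,3),np.uint8); o[:]=a
cv2.imwrite('pics/c1.png',o)
s=cv2.imread('pics/side0.png')
A=cv2.resize(s[110:190,260:340],(400,400),interpolation=cv2.INTER_CUBIC)
B=np.zeros((400,240,3),np.uint8);B[:350]=b
cv2.imwrite('pics/c2.png',np.hstack([A,B]))
```

```text
(no output)
```

View pics/c1.png

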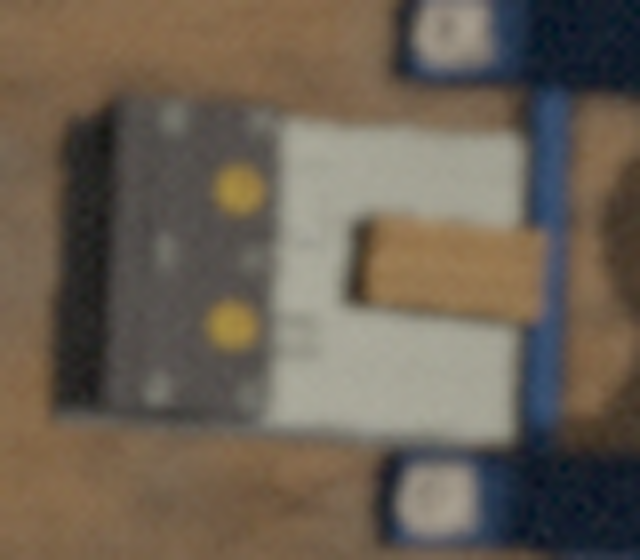

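View pics/c2.png

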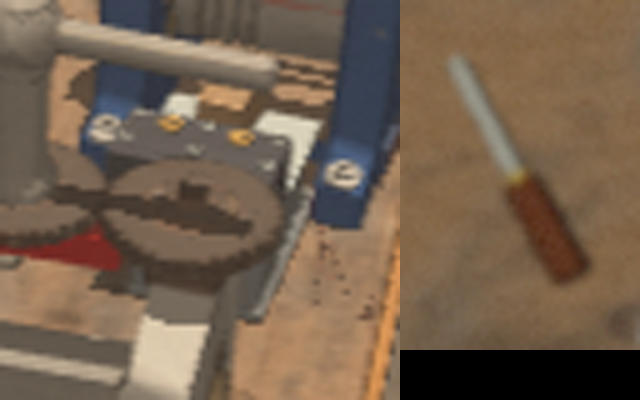

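Run:
```python
from h import *
from scipy.optimize import least_squares
c=load('top0')
def full(uv,s=8,o=(320,180)): return (np.array(uv,float)+.5)/s-.5+np.array(o)
px=[full(p) for p in [(118,98),(100,412),(527,130),(518,443)]]
hp=np.array([(58,31,123),(-58,31,123),(58,-136,69),(-58,-136,69)])/1000
def W(q,P):
    P=np.atleast_2d(P); C,S=np.cos(q[2]),np.sin(q[2])
    return np.c_[q[0]+C*P[:,0]-S*P[:,1],q[1]+S*P[:,0]+C*P[:,1],P[:,2]]
r=least_squares(lambda q:(proj(c,W(q,hp))-px).ravel(),[.45,-.1,0])
q=r.x;print('holder',q,'deg',np.degrees(q[2]),'res',r.fun.round(2))
for n,P in dict(hole_a=(-.025,.031,.085),hole_b=(.025,.031,.085),land=(0,-.0835,.069)).items(): print(n,W(q,P).round(4))
# wood top z=.109
w=[onz(c,full(p),.109) for p in [(372,215),(545,230),(532,322),(362,303)]]
w=np.array(w);print('wood',w.round(4),w.mean(0),[np.linalg.norm(w[i]-w[i-1]).round(4) for i in range(4)])
d=(w[0]+w[3]-w[1]-w[2])/2;print('wood long-axis dir',np.degrees(np.arctan2(d[1],d[0])))
o=(145,165)
hd=[full(p,5,o) for p in [(505,190),(527,175),(590,267),(558,284)]]
hd=[full((p[0]-400,p[1]),5,o) for p in [(507,191),(531,175),(589,266),(557,284)]]
h=np.array([onz(c,p,.034) for p in hd]);print('handle',h.round(4),h.mean(0),[np.linalg.norm(h[i]-h[i-1]).round(4) for i in range(4)])
t=onz(c,full((456-400,58),5,o),.02);print('tip',t)
d=(h[0]+h[1]-h[2]-h[3])/2;print('drift yaw',np.degrees(np.arctan2(d[1],d[0])),'tipdist',np.linalg.norm((t-h.mean(0))[:2]), np.degrees(np.arctan2(*(t-h.mean(0))[1::-1])))
for n,uv,z in[('loupe',(267,398),.024),('weight',(216,400),.036),('jar',(268,245),.048)]:
    print(n,onz(c,np.array(uv)*.64,z).round(3))
im=cv2.imread('pics/top0.png')[190:240,350:390]
im=cv2.resize(im,(640,800),interpolation=cv2.INTER_CUBIC).astype(float)[:560]
cv2.imwrite('pics/c3.png',np.clip((im-130)*3,0,255).astype(np.uint8))
```

```text
holder [ 0.49635467 -0.08144601 -0.0802742 ] deg -4.599373091581278 res [ 0.29 -0.27  1.    0.06 -0.73  0.83 -0.65 -0.59]
hole_a [[ 0.4739 -0.0485  0.085 ]]
hole_b [[ 0.5238 -0.0526  0.085 ]]
land [[ 0.4897 -0.1647  0.069 ]]
wood [[ 0.5116 -0.1507  0.109 ]
 [ 0.5044 -0.2163  0.109 ]
 [ 0.4703 -0.2095  0.109 ]
 [ 0.4791 -0.1453  0.109 ]] [ 0.49132946 -0.18045172  0.109     ] [np.float64(0.033), np.float64(0.066), np.float64(0.0348), np.float64(0.0648)]
wood long-axis dir 82.96835173314302
handle [[0.5423 0.456  0.034 ]
 [0.552  0.4409 0.034 ]
 [0.4944 0.4047 0.034 ]
 [0.4836 0.4248 0.034 ]] [0.51807806 0.43160637 0.034     ] [np.float64(0.0664), np.float64(0.018), np.float64(0.068), np.float64(0.0228)]
tip [0.62909295 0.49149972 0.02      ]
drift yaw 30.079286349940165 tipdist 0.12614087210433397 28.34719099892289
loupe [0.381 0.443 0.024]
weight [0.379 0.543 0.036]
jar [0.685 0.436 0.048]
```

View pics/c3.png

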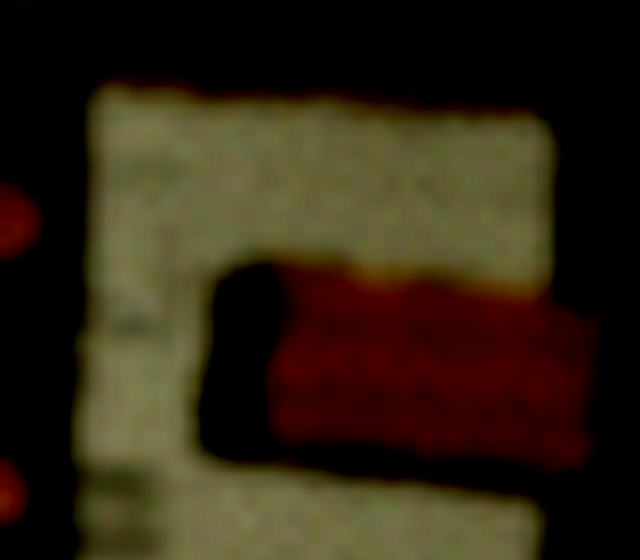

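c3 shows two nose outlines on the landing. The upper one spans rows 165–320, about 29 mm, so it is the flat nose. The lower one starts at row 475 and is about 14 mm wide, so it is the round nose. The round die is therefore at holder x = −25 and I use hole_a. The measured sizes match the listing (wood 33×66 mm, drift tip 126 mm from the handle centre). I'll move to the wood first, crossing high.

```bash
python3 -m inch '[[0.34,-0.96,0.85,0,0,-6.2,1],[0.34,-0.96,0.85,0,0,-6.2,1],[0.34,-0.96,0.85,0,0,-6.2,1],[0.34,-0.96,0.85,0,0,-6.2,1],[0.34,-0.96,0.85,0,0,-6.2,1],[0.34,-0.96,0.85,0,0,-6.2,1],[0.34,-0.96,0.85,0,0,-6.2,1],[0.34,-0.96,0.85,0,0,-6.2,1],[0.34,-0.96,0,0,0,-6.2,1],[0.34,-0.96,0,0,0,-6.2,1],[0.34,-0.96,0,0,0,-6.2,1],[0.34,-0.96,0,0,0,-5.6,1]]'; python3 -m inch '[[0.34,-0.96,0,0,0,0,1],[0.34,-0.96,0,0,0,0,1],[0.34,-0.96,0,0,0,0,1],[0.34,-0.96,0,0,0,0,1],[0.34,-0.96,0,0,0,0,1],[0.34,-0.96,0,0,0,0,1],[0.34,-0.96,0,0,0,0,1],[0.34,-0.96,0,0,0,0,1],[0,0,0,0,0,0,1]]'
```

```text
time: 1.6
tool_pos: [0.3588, 0.2049, 0.435]
eef_rot: [180.0, 0.0, -7.2]
ft_force: [-0.4, 0.1, 0.1]
opening: 1.001
time: 2.72
tool_pos: [0.4405, -0.0258, 0.4347]
eef_rot: [180.0, 0.1, -7.2]
ft_force: [0.2, 1.3, -0.1]
opening: 1.0
```

```bash
python3 -m inch '[[0.34,-0.97,-0.5,0,0,0,1],[0.34,-0.97,-0.5,0,0,0,1],[0.34,-0.97,-1,0,0,0,1],[0.34,-0.97,-1,0,0,0,1],[0.34,-0.98,-1,0,0,0,0.6],[0,0,-1,0,0,0,0.4],[0,0,-1,0,0,0,0.4],[0,0,-1,0,0,0,0.4],[0,0,-1,0,0,0,0.4],[0,0,-1,0,0,0,0.4],[0,0,-1,0,0,0,0.4],[0,0,0,0,0,0,0.4]]'
python3 - <<'E'
from h import *
c=snap('top','t1'); s=snap('side','s1')
a=cv2.resize(cv2.imread('pics/t1.png')[170:260,310:410],(600,540),interpolation=cv2.INTER_CUBIC)
cv2.imwrite('pics/c4.png',a); print(get_obs()['tool_pos'],get_obs()['opening'])
E
```

```text
time: 4.22
tool_pos: [0.4892, -0.1687, 0.1332]
eef_rot: [-179.9, 0.3, -6.9]
ft_force: [-0.8, -0.1, 0.2]
opening: 0.695
[ 0.49143189 -0.16976353  0.13594812] 0.6994168081589963
```

View pics/c4.png

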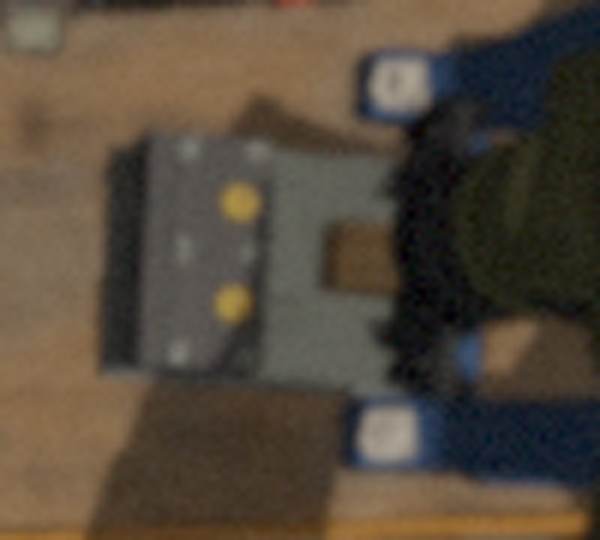

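The fingers straddle the block evenly (block rows 220–290, fingers centred near row 250), clear of the noses. I'll descend and grip.

```bash
python3 -m inch '[[0,0,-0.8,0,0,0,0.4],[0,0,-0.7,0,0,0,0.4],[0,0,-0.4,0,0,0,0.4],[0,0,0,0,0,0,0.4],[0,0,0,0,0,0,-1],[0,0,0,0,0,0,-1],[0,0,0,0,0,0,-1],[0,0,0,0,0,0,-1],[0,0,0,0,0,0,-1]]' 35
```

```text
time: 5.45
tool_pos: [0.4923, -0.1706, 0.0795]
eef_rot: [180.0, -0.1, -7.0]
ft_force: [0.0, -0.1, 5.9]
opening: 0.395
```

```bash
python3 -m inch '[[0,0,0.4,0,0,0,-1],[0,0,0.8,0,0,0,-1],[0,0,1,0,0,0,-1],[0,0,1,0,0,0,-1],[0,0.4,0.8,0,0,0,-1],[-0.5,0.9,0,0,0,0,-1],[-0.5,0.9,0,0,0,0,-1],[-0.6,0.9,0,0,0,0,-1],[-0.6,0.9,0,0,0,0,-1],[-0.5,0.9,0,0,0,0,-1],[-0.5,0.9,-0.3,0,0,0,-1],[0,0.8,-0.8,0,0,0,-1]]';  python3 -m inch '[[0,0,-1,0,0,0,-1],[0,0,-1,0,0,0,-1],[0,0,-1,0,0,0,-1],[0,0,-0.7,0,0,0,-1],[0,0,0,0,0,0,-1],[0,0,0,0,0,0,-1]]'
```

```text
time: 6.95
tool_pos: [0.3953, 0.0286, 0.1665]
eef_rot: [-180.0, -0.1, -7.0]
ft_force: [-0.0, 0.9, -0.6]
opening: 0.392
time: 7.7
tool_pos: [0.3959, 0.0277, 0.0553]
eef_rot: [-180.0, -0.1, -7.0]
ft_force: [-0.1, -0.1, -0.6]
opening: 0.392
```

```bash
python3 -m inch '[[0,0,-0.7,0,0,0,-1],[0,0,-0.5,0,0,0,-1],[0,0,-0.15,0,0,0,-1],[0,0,-0.1,0,0,0,-1],[0,0,0,0,0,0,-1],[0,0,0,0,0,0,-1]]'
```

```text
time: 8.45
tool_pos: [0.3958, 0.0277, 0.0113]
eef_rot: [-180.0, -0.0, -7.0]
ft_force: [-0.1, 0.5, -0.7]
opening: 0.396
```

```bash
python3 -m inch '[[0,0,-0.04,0,0,0,-1],[0,0,0,0,0,0,-1],[0,0,0,0,0,0,0.0],[0,0,0,0,0,0,0.3],[0,0,0,0,0,0,0.4],[0,0,0,0,0,0,0.4],[0,0,0.5,0,0,0,0.4],[0,0,1,0,0,0,0.4],[0,0,1,0,0,0,0.4],[0,0,1,0,0,0,0.4],[0,0,1,0,0,0,0.4],[0,0,1,0,0,0,0.4]]'
```

```text
time: 9.95
tool_pos: [0.3951, 0.0277, 0.1756]
eef_rot: [180.0, -0.0, -7.0]
ft_force: [-0.2, -1.1, -0.6]
opening: 0.705
```

```bash
python3 -m inch '[[0,0,1,0,0,8,0.4],[0,0,1,0,0,10.5,0.4],[0,0,1,0,0,10.5,0.4],[0,0.2,1,0,0,10.5,0.4],[0,0.4,1,0,0,10.5,0.4],[0,0.6,1,0,0,10.5,0.4],[0,0.9,1,0,0,10.5,0.4],[0,0.9,1,0,0,10.5,0.4],[0,1,1,0,0,10.5,0.4],[0,1,0.5,0,0,10.5,0.4],[0,1,0,0,0,10.5,0.4],[0,1,0,0,0,10.5,0.4]]'; python3 -m inch '[[0.4,1,0,0,0,2,0.4],[0.4,1,0,0,0,0,0.4],[0.5,1,0,0,0,0,0.4],[0.6,1,0,0,0,0,0.4],[0.6,1,0,0,0,0,0.4],[0.6,1,0,0,0,0,0.4],[0.6,0.5,-0.3,0,0,0,0.4],[0.4,0,-0.8,0,0,0,0.4],[0,0,-1,0,0,0,0.4],[0,0,-1,0,0,0,0.4],[0,0,-1,0,0,0,0.4],[0,0,0,0,0,0,0.4]]'
```

```text
time: 11.45
tool_pos: [0.3953, 0.2388, 0.4597]
eef_rot: [180.0, 0.0, 116.9]
ft_force: [0.9, -0.3, -0.1]
opening: 0.7
time: 12.95
tool_pos: [0.5171, 0.4317, 0.3337]
eef_rot: [-179.7, 0.1, 118.5]
ft_force: [-0.2, -0.4, -0.1]
opening: 0.701
```

Run:
```python
from h import *
c=snap('top','t2'); s=snap('side','s2')
def box(cx,cy,yaw,x,y,z):
    y_=np.radians(yaw);R=np.array([[np.cos(y_),-np.sin(y_)],[np.sin(y_),np.cos(y_)]])
    return [(*(R@[a,b]+[cx,cy]),zz) for zz in z for a,b in[(x[0],y[0]),(x[1],y[0]),(x[1],y[1]),(x[0],y[1])]]
def crop(n,c,u,v,w,h,k,polys):
    im=cv2.imread(f'pics/{n}.png')[v:v+h,u:u+w]; im=cv2.resize(im,None,fx=k,fy=k,interpolation=cv2.INTER_CUBIC)
    for P in polys:
        p=(proj(c,P)-[u,v]+.5)*k-.5
        for i in range(0,len(p),4): cv2.polylines(im,[np.int32(np.round(p[i:i+4]))],True,(0,255,0),1)
    return im
D=[box(.518,.4316,28.5,(-.035,.035),(-.012,.012),(0,.034)),box(.518,.4316,28.5,(.035,.125),(-.006,.006),(.017,))]
Wd=[box(.395,.018,-7,(-.017,.017),(-.033,.033),(.04,))]
A=crop('s0' if 0 else 'side0',load('side0'),200,255,75,40,5,D); 
B=crop('top0',c,145,165,60,70,5,D); C=crop('t2',c,280,205,75,60,5,Wd)
E=crop('s2',s,200,240,75,70,5,D)
o=np.zeros((600,700,3),np.uint8)
for im,(y,x) in((A,(0,0)),(B,(0,390)),(C,(205,0)) ):
    h=min(im.shape[0],600-y); o[y:y+h,x:x+im.shape[1]]=im[:h]
o[355:600,390:700]=E[:245,:310]
cv2.imwrite('pics/c5.png',o); print(get_obs()['tool_pos'])
```

```text
[0.51828405 0.43272283 0.33728745]
```

View pics/c5.png

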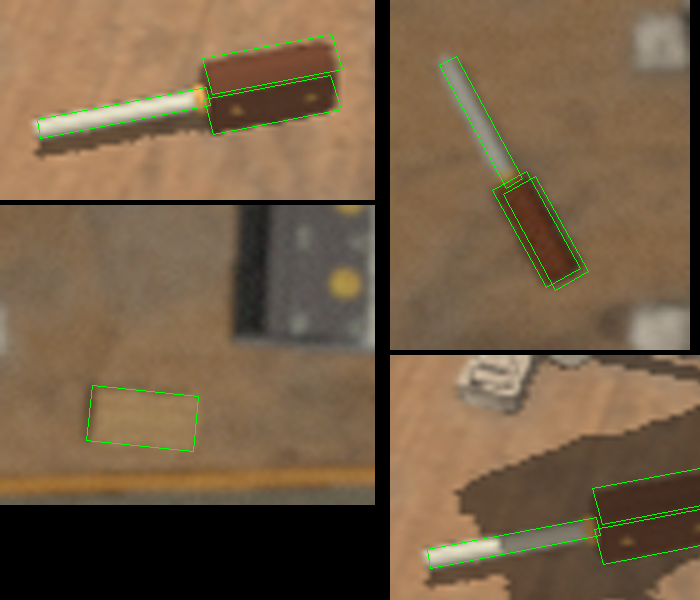

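The drift outline fits both views to within 2 mm. The wood stands upright on the bench at (395, 18) mm, where predicted. Now I'll descend on the drift.

```bash
python3 -m inch '[[0,0,-0.9,0,0,0,0.2],[0,0,-1,0,0,0,0.2],[0,0,-1,0,0,0,0.2],[0,0,-1,0,0,0,0.2],[0,0,-1,0,0,0,0.2],[0,0,-1,0,0,0,0.2],[0,0,-1,0,0,0,0.2],[0,0,-1,0,0,0,0.2],[0,0,-1,0,0,0,0.2],[0,0,-0.6,0,0,0,0.2],[0,0,0,0,0,0,0.2],[0,0,0,0,0,0,0.2]]'
```

```text
time: 14.55
tool_pos: [0.5193, 0.4335, 0.0532]
eef_rot: [179.9, -0.0, 118.5]
ft_force: [0.2, 0.2, 0.3]
opening: 0.602
```

```bash
python3 -m inch '[[0,-0.04,-0.7,0,0,0,0.2],[0,0,-0.5,0,0,0,0.2],[0,0,-0.25,0,0,0,0.2],[0,0,-0.15,0,0,0,0.2],[0,0,0,0,0,0,0.2],[0,0,0,0,0,0,-1],[0,0,0,0,0,0,-1],[0,0,0,0,0,0,-1],[0,0,0,0,0,0,-1],[0,0,0,0,0,0,-1]]' 80
```

```text
time: 15.8
tool_pos: [0.5188, 0.4319, 0.0044]
eef_rot: [179.9, -0.0, 118.5]
ft_force: [0.0, -0.0, 5.1]
opening: 0.269
```

```bash
python3 -m inch '[[0,0,0.4,0,0,0,-1],[0,0,0.8,0,0,0,-1],[0,0,1,0,0,0,-1],[0,0,1,0,0,0,-1],[0,0,1,0,0,0,-1],[0,0,1,0,0,0,-1],[0,0,1,0,0,0,-1],[0,0,1,0,0,-8,-1],[0,0,1,0,0,-10,-1],[0,0,1,0,0,-10,-1],[0,0,1,0,0,-10,-1],[0,0,1,0,0,-10,-1]]'; python3 -m inch '[[0,0,1,0,0,-10,-1],[0,0,1,0,0,-10,-1],[0,0,1,0,0,-10,-1],[0,0,1,0,0,-10,-1],[0,-0.4,0,0,0,-10,-1],[0,-0.8,0,0,0,-10,-1],[-0.1,-1,0,0,0,-10,-1],[-0.1,-1,0,0,0,-5,-1],[-0.1,-1,0,0,0,0,-1],[-0.1,-1,0,0,0,0,-1],[-0.1,-1,0,0,0,0,-1],[-0.1,-1,0,0,0,0,-1]]'; python3 -m inch '[[-0.1,-1,0,0,0,0,-1],[-0.1,-1,0,0,0,0,-1],[-0.1,-1,0,0,0,0,-1],[-0.1,-0.8,-0.3,0,0,0,-1],[-0.1,-0.3,-0.7,0,0,0,-1],[0,0,-1,0,0,0,-1],[0,0,-1,0,0,0,-1],[0,0,-1,0,0,0,-1],[0,0,-1,0,0,0,-1],[0,0,-1,0,0,0,-1],[0,0,-1,0,0,0,-1],[0,0,0,0,0,0,-1]]'
```

```text
time: 17.3
tool_pos: [0.5178, 0.4311, 0.3405]
eef_rot: [-180.0, 0.1, 70.2]
ft_force: [1.5, 0.8, -1.9]
opening: 0.27
time: 18.8
tool_pos: [0.4996, 0.2143, 0.4596]
eef_rot: [180.0, 0.0, -4.5]
ft_force: [0.3, -0.2, -2.0]
opening: 0.271
time: 20.3
tool_pos: [0.483, 0.092, 0.2476]
eef_rot: [179.9, 0.3, -4.5]
ft_force: [-1.3, -0.4, -2.4]
opening: 0.27
```

```bash
python3 -m inch '[[0.05,0,-1,0,0,0,-1],[0,0,-1,0,0,0,-1],[0,0,-1,0,0,0,-1],[0,0,-0.9,0,0,0,-1],[0,0,0,0,0,0,-1],[0,0,0,0,0,0,-1]]'
python3 - <<'E'
from h import *
from scipy.spatial.transform import Rotation as R
c=snap('top','t3'); s=snap('side','s3'); o=get_obs(); p=o['tool_pos'];print(p,o['eef_rot'])
q=[.4964,-.0814,-.0803]
def W(P):
    P=np.atleast_2d(P);C,S=np.cos(q[2]),np.sin(q[2]);return np.c_[q[0]+C*P[:,0]-S*P[:,1],q[1]+S*P[:,0]+C*P[:,1],P[:,2]]
y=np.radians(o['eef_rot'][2]-90);u=np.array([np.cos(y),np.sin(y),0]);n=np.array([-u[1],u[0],0]);g=p+[0,0,.0126]
rod=[g+a*u+b*n for a,b in[(.035,-.006),(.125,-.006),(.125,.006),(.035,.006)]]
top=W([(-.058,-.031,.123),(.058,-.031,.123),(.058,.031,.123),(-.058,.031,.123)])
line=W([(-.025,.031,.085),(-.025,.19,.085)])
def crop(n_,c,u0,v0,w,h,k):
    im=cv2.resize(cv2.imread(f'pics/{n_}.png')[v0:v0+h,u0:u0+w],None,fx=k,fy=k,interpolation=cv2.INTER_CUBIC)
    for P,col in((rod,(0,255,0)),(top,(0,255,255))):
        cv2.polylines(im,[np.int32(np.round((proj(c,P)-[u0,v0]+.5)*k-.5))],True,col,1)
    return im
A=crop('t3',c,280,175,100,75,6);cv2.imwrite('pics/c6.png',A)
B=crop('s3',s,220,80,130,110,6);cv2.imwrite('pics/c7.png',B[:600,:780])
a=W([(-.025,.031,.085)])[0];d=W([(-.025,.131,.085)])[0]-a;d/=np.linalg.norm(d)
tip=g+.125*u;print('tip',tip,'lateral off',np.cross(d,tip-a)[2]*1000,'t',(tip-a)@d)
E
```

```text
time: 21.05
tool_pos: [0.488, 0.0927, 0.1344]
eef_rot: [-180.0, -0.1, -4.5]
ft_force: [0.4, -0.0, -2.7]
opening: 0.265
[0.48817231 0.09278164 0.13444456] [-1.79955571e+02 -1.55467189e-01 -4.48997414e+00]
tip [ 0.47838673 -0.03183474  0.14704456] lateral off -3.0689615722803736 t 0.016960632727057424
```

View pics/c6.png

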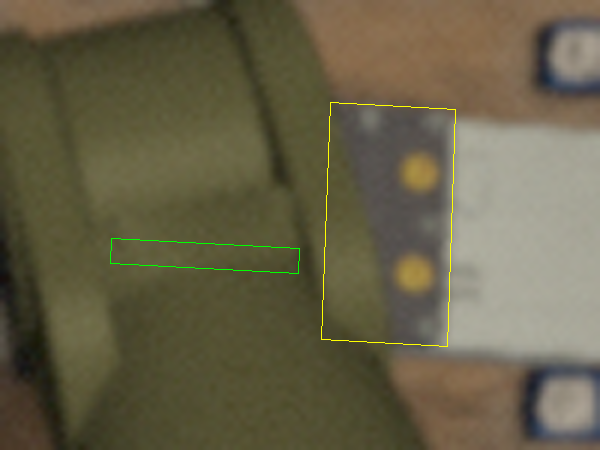

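View pics/c7.png

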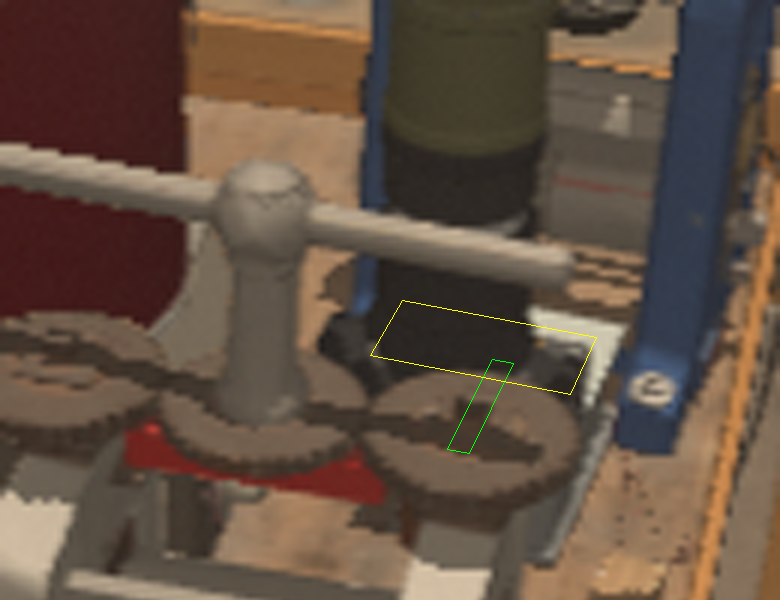

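Run:
```python
from h import *
c=load('t3'); im=cv2.cvtColor(c['color'][:, :, ::-1].copy(),cv2.COLOR_BGR2HSV)
m=((im[...,0]>15)&(im[...,0]<30)&(im[...,1]>130)&(im[...,2]>120)).astype(np.uint8); m[:, :340]=0;m[:,356:]=0;m[:198]=0;m[226:]=0
n,l,st,ce=cv2.connectedComponentsWithStats(m);b=[(onz(c,p,.123),a) for p,a in zip(ce[1:],st[1:,4]) if a>5];print(b)
S=np.sin(-.0803);C=np.cos(-.0803)
for P,_ in b:
    d=P[:2]-[.4964,-.0814]; print('holder xy',C*d[0]+S*d[1],-S*d[0]+C*d[1])
if len(b)==2: v=b[0][0]-b[1][0];print('yaw',np.degrees(np.arctan2(v[1],v[0])),np.linalg.norm(v))
print(get_obs()['tool_pos'])
```

```text
[(array([ 0.52083115, -0.09714374,  0.123     ]), np.int32(16)), (array([ 0.471015  , -0.09299856,  0.123     ]), np.int32(15))]
holder xy 0.025615288504216217 -0.013733294091434155
holder xy -0.024372835891657358 -0.01359740772659814
yaw -4.7566020080425675 0.04998830909044113
[0.48817231 0.09278164 0.13444456]
```

```bash
python3 -m inch '[[-0.08,0,-0.6,0,0,0,-1],[0,0,-0.7,0,0,0,-1],[0,0,-0.5,0,0,0,-1],[0,0,-0.27,0,0,0,-1],[0,0,0,0,0,0,-1],[0,0,0,0,0,0,-1],[0,0,0,0,0,0,-1]]'
```

```text
time: 22.02
tool_pos: [0.485, 0.0926, 0.0711]
eef_rot: [-180.0, -0.1, -4.5]
ft_force: [1.2, 0.6, -2.7]
opening: 0.271
```

```bash
python3 -m inch '[[0,0,0.04,0,0,0,-1],[-0.02,-0.25,0,0,0,0,-1],[-0.02,-0.25,0,0,0,0,-1],[-0.02,-0.2,0,0,0,0,-1],[0,-0.1,0,0,0,0,-1],[0,0,0,0,0,0,-1],[0,0,0,0,0,0,-1]]'
```

```text
time: 22.9
tool_pos: [0.4827, 0.0686, 0.0717]
eef_rot: [-180.0, -0.0, -4.5]
ft_force: [-0.2, -0.4, -2.3]
opening: 0.264
```

```bash
python3 -m inch '[[-0.01,-0.12,0,0,0,0,-1],[-0.01,-0.12,0,0,0,0,-1],[-0.01,-0.12,0,0,0,0,-1],[-0.01,-0.12,0,0,0,0,-1]]'; python3 -m inch '[[-0.01,-0.12,0,0,0,0,-1],[-0.01,-0.12,0,0,0,0,-1],[-0.01,-0.12,0,0,0,0,-1],[-0.01,-0.12,0,0,0,0,-1]]'
```

```text
time: 23.4
tool_pos: [0.4818, 0.0556, 0.072]
eef_rot: [-179.8, -0.0, -4.4]
ft_force: [-1.0, 6.9, -1.2]
opening: 0.263
time: 23.9
tool_pos: [0.4805, 0.0412, 0.0719]
eef_rot: [-179.8, -0.0, -4.4]
ft_force: [0.3, 6.9, -2.0]
opening: 0.274
```

```bash
python3 -m inch '[[-0.01,-0.12,0,0,0,0,-1],[-0.01,-0.12,0,0,0,0,-1],[-0.01,-0.12,0,0,0,0,-1],[-0.01,-0.12,0,0,0,0,-1],[-0.01,-0.12,0,0,0,0,-1]]'; python3 -m inch '[[-0.01,-0.12,0,0,0,0,-1],[-0.01,-0.12,0,0,0,0,-1],[-0.01,-0.12,0,0,0,0,-1],[-0.01,-0.12,0,0,0,0,-1],[0,0,0,0,0,0,-1],[0,0,0,0,0,0,-1]]'
python3 - <<'E'
from h import *
c=snap('top','t4')
im=cv2.resize(cv2.imread('pics/t4.png')[180:245,330:400],None,fx=8,fy=8,interpolation=cv2.INTER_CUBIC)
q=[.4964+.0006,-.0814,-.0803]
def W(P):
    P=np.atleast_2d(P);C,S=np.cos(q[2]),np.sin(q[2]);return np.c_[q[0]+C*P[:,0]-S*P[:,1],q[1]+S*P[:,0]+C*P[:,1],P[:,2]]
for y in(-56,-62):
    top=W(np.array([(-41,y+25,101),(-9,y+25,101),(-9,y-25,101),(-41,y-25,101)])/1000)
    cv2.polylines(im,[np.int32(np.round((proj(c,top)-[330,180]+.5)*8-.5))],True,(0,255,0) if y==-56 else (0,255,255),1)
cv2.imwrite('pics/c8.png',im)
E
```

```text
time: 24.52
tool_pos: [0.4787, 0.0215, 0.0717]
eef_rot: [-180.0, -0.0, -4.5]
ft_force: [-0.6, 2.1, -2.5]
opening: 0.267
time: 25.28
tool_pos: [0.4774, 0.007, 0.0716]
eef_rot: [180.0, 0.0, -4.5]
ft_force: [0.5, -0.6, -2.7]
opening: 0.266
```

View pics/c8.png

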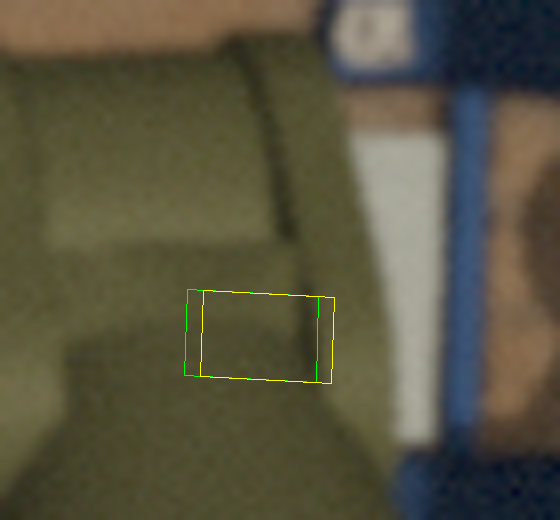

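```bash
python3 -m inch '[[-0.01,-0.1,0,0,0,0,-1],[-0.01,-0.1,0,0,0,0,-1],[0,0,0,0,0,0,-1],[0,0,0,0,0,0,-1],[0.03,0.4,0,0,0,0,-1],[0.05,0.6,0,0,0,0,-1],[0.05,0.6,0,0,0,0,-1],[0.05,0.6,0,0,0,0,-1],[0.05,0.6,0,0,0,0,-1],[0.04,0.6,0,0,0,0,-1],[0,0,0,0,0,0,-1],[0,0,0,0,0,0,-1]]'
python3 - <<'E'
from h import *
c=snap('top','t5'); 
im=cv2.resize(cv2.imread('pics/t5.png')[180:245,320:400],None,fx=8,fy=8,interpolation=cv2.INTER_CUBIC)
q=[.4964+.0006,-.0814,-.0803]
def W(P):
    P=np.atleast_2d(P);C,S=np.cos(q[2]),np.sin(q[2]);return np.c_[q[0]+C*P[:,0]-S*P[:,1],q[1]+S*P[:,0]+C*P[:,1],P[:,2]]
for y in(-56,-63):
    top=W(np.array([(-41,y+25,101),(-9,y+25,101),(-9,y-25,101),(-41,y-25,101)])/1000)
    cv2.polylines(im,[np.int32(np.round((proj(c,top)-[320,180]+.5)*8-.5))],True,(0,255,0) if y==-56 else (0,255,255),1)
cv2.imwrite('pics/c9.png',im)
E
```

```text
time: 26.82
tool_pos: [0.4848, 0.1033, 0.0716]
eef_rot: [180.0, 0.0, -4.5]
ft_force: [0.0, -0.6, -2.5]
opening: 0.265
```

View pics/c9.png

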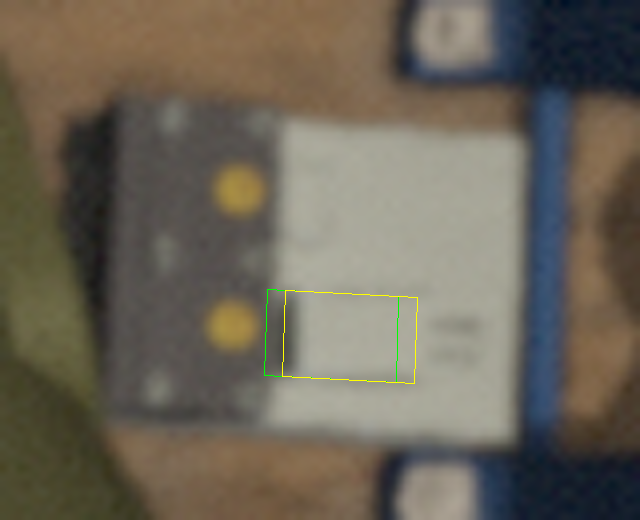

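The dark gap at columns 285–297 separates the die from the pocket block. The body covers about columns 297–430 and the thin nose reaches about column 480, so the die is fully out on the landing. The flat-nose bracket at rows 185–240 hasn't moved. Next I lay the drift down here.

```bash
python3 -m inch '[[0,0,-0.6,0,0,0,-1],[0,0,-0.8,0,0,0,-1],[0,0,-0.5,0,0,0,-1],[0,0,-0.2,0,0,0,-1],[0,0,-0.08,0,0,0,-1],[0,0,0,0,0,0,-1],[0,0,0,0,0,0,-1]]'
```

```text
time: 27.75
tool_pos: [0.4856, 0.1034, 0.0069]
eef_rot: [-180.0, -0.1, -4.5]
ft_force: [-0.9, 0.8, -2.3]
opening: 0.267
```

```bash
python3 -m inch '[[0,0,-0.05,0,0,0,-1],[0,0,-0.04,0,0,0,-1],[0,0,0,0,0,0,-1],[0,0,0,0,0,0,-1]]'
```

```text
time: 28.25
tool_pos: [0.4853, 0.1034, 0.0044]
eef_rot: [-180.0, -0.0, -4.5]
ft_force: [-2.6, -0.6, 5.3]
opening: 0.264
```

```bash
python3 -m inch '[[0,0,0,0,0,0,-0.3],[0,0,0,0,0,0,-0.1],[0,0,0,0,0,0,0.2],[0,0,0,0,0,0,0.2],[0,0,0,0,0,0,0.2],[0,0,0.5,0,0,0,0.2],[0,0,1,0,0,0,0.2],[0,0,1,0,0,0,0.2],[0,0,1,0,0,0,0.2],[0,0,1,0,0,0,0.2],[0,0,1,0,0,0,0.2],[0,0,1,0,0,0,0.2]]'; python3 -m inch '[[0,0,1,0,0,0,0.2],[0,0,1,0,0,0,0.2],[0,0,1,0,0,0,0.2],[0,0,1,0,0,0,0.2],[0,0,1,0,0,0,0.2],[0,0,1,0,0,0,0.2],[0,0,1,0,0,0,0.2],[0,0,1,0,0,0,0.2],[0,0,0.8,0,0,0,0.2],[-0.5,1,0,0,0,0,0.2],[-0.6,1,0,0,0,0,0.2],[-0.6,1,0,0,0,0,0.2]]'; python3 -m inch '[[-0.6,1,0,0,0,0,0.2],[-0.6,1,0,0,0,0,0.2],[0,1,0,0,0,0,0.2],[0,1,0,0,0,0,0.2],[0,1,0,0,0,0,0.2],[0,1,0,0,0,0,0.2],[0,1,0,0,0,0,0.2],[0,1,0,0,0,0,0.2],[0,0,0,0,0,0,0.2],[0,0,0,0,0,0,0.2]]'
python3 - <<'E'
from h import *
c=snap('top','t6')
a,b=(cv2.imread(f'pics/{n}.png') for n in('top0','t6'))
A=cv2.resize(b[170:250,270:400],None,fx=5,fy=5,interpolation=cv2.INTER_CUBIC)
f=cv2.convertScaleAbs(cv2.absdiff(cv2.GaussianBlur(a,(5,5),1),cv2.GaussianBlur(b,(5,5),1)),alpha=2)
F=cv2.resize(f[90:282,80:410],None,fx=650/330,fy=200/192)
cv2.imwrite('pics/c10.png',np.vstack([A,F]))
E
```

```text
time: 29.75
tool_pos: [0.4849, 0.1033, 0.2008]
eef_rot: [-180.0, -0.1, -4.5]
ft_force: [0.7, 0.7, -0.5]
opening: 0.598
time: 31.25
tool_pos: [0.4329, 0.1938, 0.4637]
eef_rot: [-180.0, -0.1, -4.5]
ft_force: [-0.1, 0.8, -0.1]
opening: 0.604
time: 32.5
tool_pos: [0.3978, 0.4326, 0.4633]
eef_rot: [180.0, -0.0, -4.5]
ft_force: [-0.8, 0.4, -0.4]
opening: 0.602
```

View pics/c10.png

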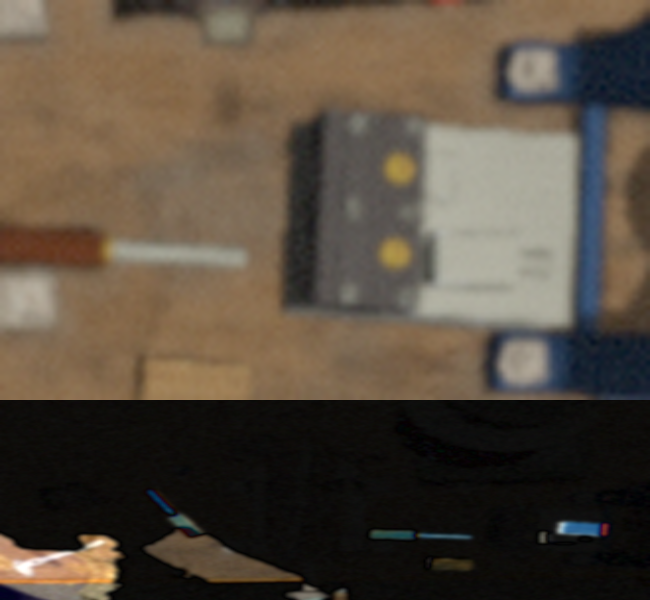

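The final picture shows the drift lying flat at (50–245, 245), the wood upright at (195, 378), and the round die clear of the pocket face. The difference image shows changes only at the task objects and the arm.

```bash
python3 -c "
from cell import workorder; print(workorder.sign_off())"
```

```text
the job is handed in; nothing more can be done
None
```

The job is done and handed in; the last reading before sign-off was 32.5 s on the robot clock, with the arm clear of everything.

- **Wood block:** I lifted it off the landing and set it upright on the bench at about (0.395, 0.018) m.
- **Die:** the thin round nose was in the pocket at holder x = −25 mm. I pushed that die through the knock-out hole with the drift; forces seen at the ends of the moves were about 7 N, falling to about 0 once it was free.
- **Drift:** I pulled it back out of the hole and laid it flat on the bench behind the holder, its tip about 27 mm clear of the rear face.

**Last checks:** the final top picture shows a clear gap between the round die's back and the pocket mouth, with the die standing on the landing. The flat-nose die is still in its pocket. The before/after difference shows no change at the parts of the bench that were in clear view.

**What I could not check:**
- The arm's own image and shadow cover part of the front left of the bench in that difference picture, so I did not compare the loupe and brass weight there. No move went near them.
- The arm hid the die from the top camera while it was being pushed. I pushed a further 6 mm as a margin and confirmed it was out once the arm had moved back.

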